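# Set the lift-to-turn feed dial of a bead sorter

### The arm

A 6-joint arm with a two-finger parallel gripper is mounted at the origin on the work surface. World frame = base frame: x ahead of the robot, y to its left, z up, the work surface at z = 0. Lengths are in m, angles in rad, forces in N, time in s.
With the tool pointing down it reaches from about 0.3 to 0.875 m from the base axis. Payload 6.4 kg.
Tool frame: the origin (TCP) lies midway between the tips of the shut fingers; the grasp point (between the pads) lies 19 mm behind it (ctrl.pinch_z is the distance from the TCP to the grasp point, in m); z points along the fingers, y is the line along which they close (so a half turn about z gives the same grasp; the last joint's range is limited). The gripper opens to 85 mm and grips with 20 to 120 N. Pads are 22 mm wide; open, the fingers measure 114 mm over their backs; the gripper's body (76 mm by 85 mm) begins 54 mm behind the grasp point. The pads swing forward as they close: fully open they stand 13 mm farther back than shut.
Start: joints at [-1.383, 0.181, 1.607, -0, 1.354, -0.206], TCP at [0.221, -0.531, 0.231] pointing down, gripper open.
Joint ranges: [-2.99, 2.99], [-0.89, 2.07], [0.3, 2.58], [-1.14, 4.28], [0, 2.63], [-3.12, 3.12]. Speed limits (rad/s): [2.57, 2.57, 3.01, 3.14, 3.14, 3.14].

### API

Orientations are given as a unit quaternion [w, x, y, z].
In Python, from bench import ctrl gives the robot as it stands.
- The arm moves only by the tool apply_moves, never from a script. Its argument "moves" is a list of rows, each an object with "jaw": the opening, from 0 (shut) to 1 (fully open); "offset": the shift along the tool's x, y, z in mm, a list of three; "rot": the turn, a rotation vector about the tool's x, y, z in degrees, a list of three. In form: [{"jaw": jaw, "offset": [dx, dy, dz], "rot": [ax, ay, az]}, ...]. A call has exactly 5 rows; each row shifts and turns the commanded pose from where the row before left it, along the tool's axes as they then stand; what a row does not reach is not made up. A row lasts 1/8 s, in which the tool goes at most 62.5 mm and 10.7 degrees, less where a joint would pass 70% of its speed; a pose out of reach is approached as far as the arm can. A call is refused whole if a number of a shift passes 62.5 or a number of a turn 10.7, either way. A call with a gripper value outside its range is refused whole. The fingers move at their own pace and stop on an object; the grip force is fixed at half the most. Time passes only in rows, so rows that do not move let the fingers close, or fill a call up. It gives the time, the measured TCP pose, the force, the opening and the grip force at its end, in the units of the state.
- ctrl.get_obs(): the state, without advancing time (a new reading comes with each control period).
- ctrl.camera(name): name is "scene" or "top" or "wrist"; returns (picture, depth): 480x640x3 uint8, red, green, blue; 480x640 float32, m along the optical axis (not along the pixel's ray), 0 where there is no reading.
- ctrl.camera_params(name): a dict with "K" (3x3 intrinsics, pixels), "cam_to_world" (4x4, takes a point from camera to world coordinates); the wrist camera has in their place "mount" (4x4, takes a point from camera to tool coordinates, whose origin is the TCP and whose axes are the flange's). Camera axes: x right, y down, z forward; pixel columns grow to the right and rows downward; lengths in m; the calibration is good to about 2 mm. A picture is of the moment at which its call begins: read the wrist's pose just before it. camera_params takes no time and is no camera call.
- ctrl.hand_in(): hands the job in; it is judged then, once.
Trained networks look in the newest picture that a camera, given by its name, has taken for a name from the list of things; names that differ only in an ending like _2 or _b are one class to them, and where a whole thing is asked for, a point or a joint stands for the part that bears it (a point fixed in the world has none). Each returns a list of dicts, best first, with "score" (0 to 1); they miss things now and then, are a little off and sometimes report something else, mostly with a low value. They report only what shows in the picture. A call takes as long as a camera call.
- ctrl.outline_of(camera, target): "region" (480x640 bool, what is visible of it) and "position" ([column, row] in pixels, amid what is visible of it).
The state is a dict: "time_s": time; "q": joint angles; "dq": joint speeds; "joint_efforts": joint torques, N m; "eef_pos": TCP position; "eef_rot": TCP orientation; "wrist_force": force on the tool from outside, world axes, zero at the start; "torque": the same for the moment, N m; "opening": opening from 0.0 (shut) to 1.0 (fully open); "grasp_force": force on a finger pad.
Only numpy, scipy, OpenCV 4.12 (cv2) and the standard library are available. Lean on these libraries where they do the work, as an engineer would, in place of code of your own. Each camera call takes 0.05 s, during which the arm holds its last target. There are 200 camera calls.

### The job

Set the bead sorter's feed dial: pull its locked knob up, turn it clockwise until its pointer reaches the small upright steel set tab beside the knob, go on from there feeling for the first notch past the tab, and push the knob back down until it is fully home in that notch. Press and turn gently and never force the knob's lock, do not shift the set tab or disturb the things on the counter, and let go when done.

Things in the scene. Friction and masses are not known exactly. Their poses are not given: they have to be found in the camera images.
- dial_grip (a point): Middle of the knob's grip, on the dial's upright axis, 110 mm above the counter when home; rises with the knob. The grip is a black upright bar 46 mm long, 14 thick, 28 high (14 mm above and below this point), with a white pointer line on one half of its top, on a round grey skirt 64 mm across whose top is 16 mm below this point. x: along the bar to its pointer end, y: across the bar, z: up.
- sorter: The bead sorter, a grey box 260 x 180 mm with a flat deck 75 mm above the counter and an aluminium bowl of beads at the end nearer the robot; fixed. Origin: on the dial's axis, at the counter. On the deck nothing within 80 mm of the dial's axis stands higher than the knob's skirt.
- dial (a joint): Turn of the knob, rad: 0 (up to 0.04 off) at the start, growing clockwise from above; end stops at -0.06 and 1.7. While it is home or lifted under 10 mm, a steel key under the skirt, 25 mm from the axis, is caught between stops and it turns no more than about 0.1 rad. Lifted, it turns with light friction (0.03 N m).
- lift (a joint): How far the knob is pulled up, m: 0 fully home, 0.018 at the upper end stop. It moves against 3 N of friction and stays where it is left. Above 0.010 the key is clear of the index ring. Pressed down away from a notch, the key lands on the ring and the knob stays about 10 mm up (less as the sprung ring yields); over a notch it goes down to 0.
- set_tab (a joint): Place of the set tab round the dial, rad, with the zero and direction of dial: dial = set_tab when the pointer is at the tab. 0.65 to 0.9. The tab marks where to begin feeling: the one notch beyond it has its centre 0.1 to 0.5 rad past the tab (clockwise); only touch tells where, none of it can be seen. The key drops in within about 0.04 rad of that centre.
- tab_tip (a point): Top of the set tab, a bare steel fin 5 mm thick, 12 mm long and 14 mm high over the deck, standing 42 mm from the dial's axis just outside the skirt; x: from the dial's axis outward through the tab, z: up. It stays put unless forced.
- index_bed: Steel index ring under the knob's skirt, with the notches and the set tab. Origin: on the dial's axis, on the deck. It is sprung: it yields downward 1 mm per 4 N, at most 4 mm. More than 18 N between the key and the ring, by pressing or by turning, damages it.
- jar_mid (a point): Middle of a glass jar with a metal lid, 56 mm across and 75 mm high, upright and loose on the counter beside the sorter: leave alone.
- spool_mid (a point): Middle of a wooden spool, 48 mm across and 42 mm high, upright and loose on the counter: leave alone.
- tray_mid (a point): Middle of a wooden tray of beads with six compartments, 110 x 150 x 24 mm, loose on the counter: leave alone.

How it is judged:
On the way, in this order (a step that is already met when the one before it is completed fails the run):
1. the knob is pulled up clear of its lock (at least 9 mm) before it is turned (value of joint lift above 0.009 m and value of joint dial below 0.25 rad), for 0.1 s.
2. the raised knob is turned well away from its parked place (over 0.5 rad) (value of joint lift above 0.004 m and value of joint dial above 0.5 rad), for 0.1 s.
At the end, for the whole second after the job is handed in: the knob is fully home (lift below 1.5 mm) in the notch past the set tab (pointer turned over 0.62 rad and within 0.60 rad of the tab), at rest (value of joint lift between -0.002 and 0.0015 m and angle between the x axis of dial_grip and the x axis of tab_tip, either way round below 0.6 rad and value of joint dial above 0.62 rad and velocity of joint dial between -0.05 and 0.05 rad/s); the robot touches nothing.
It fails at once if the index ring is forced: more than 18 N between it and the key or anything else (contact force between anything else and index_bed above 18 N).
It fails at once if the set tab is shifted round the dial by more than about 5 mm (distance of tab_tip from where it was at the start of the episode above 0.006 m).
It fails at once if the jar is moved by more than 15 mm (distance of jar_mid from where it was at the start of the episode above 0.015 m).
It fails at once if the spool is moved by more than 15 mm (distance of spool_mid from where it was at the start of the episode above 0.015 m).
It fails at once if the bead tray is moved by more than 15 mm (distance of tray_mid from where it was at the start of the episode above 0.015 m).
It also fails if it takes over 67 s, if anything falls off the work surface, if the arm or the gripper's body presses on something with over 40 N, if the wrist force passes 120 N, or if a joint passes its speed limit or range.

## Working session

There is one attempt and no reset: what is moved stays moved. The work goes in short steps, Python scripts to look and compute and a tool call to move; the robot and the scene stay as the last step left them, time stands still between calls to the robot, and variables do not carry over. Pictures are saved under pics/ and viewed, at most 10 in all, crops included, and the job is handed in when it is done.

Besides the shell and the picture viewer there is one more tool, called after "Call:" in YAML: its name, and indented under it one key for each argument. apply_moves: Moves the arm, as the interface text tells. Its arguments: {"type":"object","properties":{"moves":{"type":"array"}},"required":["moves"]}

```bash
mkdir -p pics
cat > h.py <<'E'
import numpy as np, cv2
from bench import ctrl
from scipy.spatial.transform import Rotation as R
def cam2world(name,o=None):
    p=ctrl.camera_params(name)
    if 'cam_to_world' in p: return p['K'],np.array(p['cam_to_world'])
    T=np.eye(4);q=o['eef_rot'];T[:3,:3]=R.from_quat([q[1],q[2],q[3],q[0]]).as_matrix();T[:3,3]=o['eef_pos']
    return p['K'],T@np.array(p['mount'])
def pts(name,d,o=None):
    K,T=cam2world(name,o);K=np.array(K)
    v,u=np.mgrid[:480,:640]
    P=np.stack([(u-K[0,2])*d/K[0,0],(v-K[1,2])*d/K[1,1],d],-1)
    return P@T[:3,:3].T+T[:3,3]
E
python3 - <<'E'
from h import *
o=ctrl.get_obs();print(o['time_s'],o['eef_pos'],o['eef_rot'],o['opening'],ctrl.pinch_z)
for n in ['top','scene']:
    im,d=ctrl.camera(n);cv2.imwrite(f'pics/{n}0.png',im[:,:,::-1]);P=pts(n,d)
    np.savez(f'{n}0.npz',im=im,P=P)
    for t in ['dial_grip','set_tab','tab_tip','dial','sorter','jar_mid','spool_mid','tray_mid']:
        for r in ctrl.outline_of(n,t)[:2]:
            m=r['region']&(d>0);q=P[m]
            if len(q): print(n,t,round(r['score'],2),np.round(r['position']),m.sum(),np.median(q,0).round(3),q.min(0).round(3),q.max(0).round(3))
E
```

```text
0.0 [ 0.22053539 -0.5304333   0.23039336] [-8.66240593e-04  9.80672228e-01  1.95655898e-01  4.05940099e-06] 1.0016383384474945 0.0187
top dial_grip 0.76 [280. 270.] 801 [0.515 0.109 0.096] [0.486 0.081 0.079] [0.549 0.14  0.128]
top dial 0.57 [280. 268.] 785 [0.514 0.109 0.096] [0.484 0.081 0.091] [0.547 0.14  0.128]
top sorter 0.97 [285. 309.] 12885 [0.44  0.099 0.077] [ 0.315 -0.04  -0.003] [0.6   0.217 0.128]
top jar_mid 0.66 [196. 270.] 773 [0.514 0.277 0.075] [ 0.488  0.257 -0.002] [0.552 0.312 0.081]
top spool_mid 0.72 [190. 309.] 570 [0.441 0.296 0.042] [ 0.418  0.276 -0.003] [0.468 0.338 0.047]
top tray_mid 0.57 [388. 269.] 3858 [ 0.534 -0.115  0.007] [ 0.466 -0.202 -0.004] [ 0.601 -0.03   0.03 ]
scene dial_grip 0.64 [339. 205.] 787 [0.522 0.101 0.096] [0.473 0.077 0.073] [0.548 0.164 0.125]
scene set_tab 0.39 [355. 218.] 32 [0.558 0.101 0.086] [0.549 0.099 0.078] [0.564 0.106 0.09 ]
scene tab_tip 0.65 [354. 220.] 63 [0.553 0.101 0.082] [0.529 0.083 0.075] [0.564 0.111 0.09 ]
scene dial 0.95 [341. 204.] 773 [0.522 0.101 0.096] [0.486 0.077 0.074] [0.548 0.164 0.125]
scene sorter 0.86 [309. 213.] 12160 [0.465 0.072 0.075] [ 0.286 -0.042 -0.002] [0.592 0.199 0.125]
scene jar_mid 0.66 [381. 174.] 891 [0.524 0.268 0.052] [ 0.493  0.255 -0.002] [0.546 0.307 0.078]
scene spool_mid 0.58 [354. 160.] 463 [0.445 0.293 0.04 ] [ 0.4    0.275 -0.002] [0.466 0.369 0.045]
scene spool_mid 0.25 [338. 205.] 788 [0.522 0.101 0.096] [0.473 0.077 0.073] [0.548 0.16  0.125]
```

View pics/top0.png

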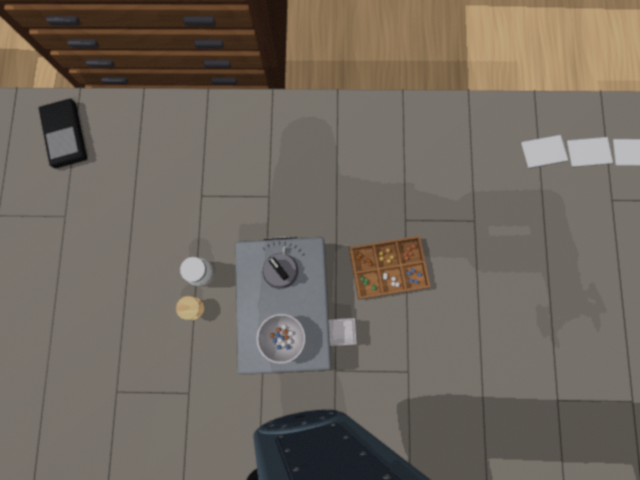

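View pics/scene0.png

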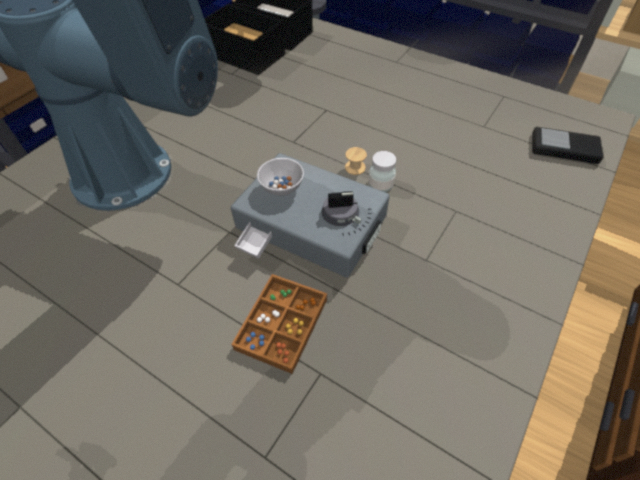

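Top view: dial at about (280,268), with its bar running from (271,262) to (287,278). The tab shows near (284,249), the jar at (194,270), and the spool at (190,309). I'll fit the bar and tab numerically.

Run:
```python
from h import *
for n in ['top','scene']:
    z=np.load(n+'0.npz');P=z['P'];im=z['im']
    m=(P[...,2]>.113)&(P[...,2]<.14)&(np.hypot(P[...,0]-.517,P[...,1]-.11)<.05)
    q=P[m];g=im[m].mean(1)
    c,s,a=cv2.minAreaRect(q[:,:2].astype(np.float32)*1000);print(n,len(q),c,s,a,q.mean(0))
    w=g>120;print('white',w.sum(),q[w].mean(0) if w.any() else '')
    c=q[:,:2].mean(0);u,sv,vt=np.linalg.svd(q[:,:2]-c);print('dir',np.degrees(np.arctan2(vt[0,1],vt[0,0])))
    m=(P[...,2]>.089)&(P[...,2]<.1)&(np.hypot(P[...,0]-.517,P[...,1]-.11)<.04);q=P[m];print('skirt',cv2.minEnclosingCircle(q[:,:2].astype(np.float32)),np.median(q[:,2]))
    if n=='top': cv2.imwrite('pics/topc.png',cv2.resize(im[225:305,225:335,::-1],None,fx=7,fy=7,interpolation=2)[:560,:770])
```

```text
top 185 (515.8507080078125, 109.82176208496094) (45.7368278503418, 13.88402271270752) 39.04799270629883 [0.51514263 0.10920745 0.12289526]
white 19 [0.52643178 0.11840454 0.12452137]
dir -141.16154260569752
skirt ((0.520220160484314, 0.1083211749792099), 0.03609994798898697) 0.09526635667726024
scene 223 (516.219482421875, 108.69429016113281) (45.74568557739258, 16.56807518005371) 40.9107551574707 [0.51749745 0.10666354 0.1204027 ]
white 24 [0.52544436 0.11734313 0.12287319]
dir -140.99955298812407
skirt ((0.5195383429527283, 0.1075625792145729), 0.03554042428731918) 0.09445282079286621
```

View pics/topc.png

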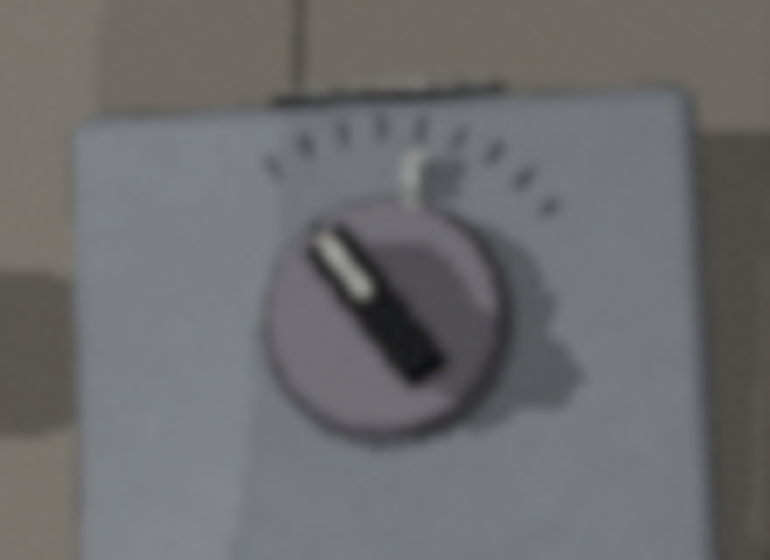

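The bar centre is at (0.516, 0.1095), with the pointer at yaw 39° and the tab at roughly -10°, so the tab sits near dial 0.85. That's within the stated range. I'll move above the dial first.

Call:
apply_moves:
  moves:
    - {"jaw": 1, "offset": [34.5, -31.8, 0], "rot": [0, 0, 0]}
    - {"jaw": 1, "offset": [34.5, -31.8, 0], "rot": [0, 0, 0]}
    - {"jaw": 1, "offset": [34.5, -31.8, 0], "rot": [0, 0, 0]}
    - {"jaw": 1, "offset": [34.5, -31.8, 0], "rot": [0, 0, 0]}
    - {"jaw": 1, "offset": [34.5, -31.8, 0], "rot": [0, 0, 0]}

```text
time_s: 1.52
eef_pos: [0.3194, -0.3167, 0.2315]
eef_rot: [0.0, 0.981, 0.195, 0.0]
wrist_force: [0.4, -0.2, -1.0]
opening: 0.999
grasp_force: 0.0
```

Call:
apply_moves:
  moves:
    - {"jaw": 1, "offset": [34.5, -31.8, 0], "rot": [0, 0, 0]}
    - {"jaw": 1, "offset": [34.5, -31.8, 0], "rot": [0, 0, 0]}
    - {"jaw": 1, "offset": [34.5, -31.8, 0], "rot": [0, 0, 0]}
    - {"jaw": 1, "offset": [34.5, -31.8, 0], "rot": [0, 0, 0]}
    - {"jaw": 1, "offset": [34.5, -31.8, 0], "rot": [0, 0, 0]}

```text
time_s: 2.15
eef_pos: [0.4178, -0.1036, 0.2316]
eef_rot: [0.0, 0.981, 0.196, 0.0]
wrist_force: [-0.0, -0.6, 1.0]
opening: 1.003
grasp_force: 0.0
```

Call:
apply_moves:
  moves:
    - {"jaw": 1, "offset": [34.5, -31.8, 0], "rot": [0, 0, 0]}
    - {"jaw": 1, "offset": [34.5, -31.8, 0], "rot": [0, 0, 0]}
    - {"jaw": 0.6, "offset": [34.5, -31.8, 0], "rot": [0, 0, -8.2]}
    - {"jaw": 0.6, "offset": [25, -35, 0], "rot": [0, 0, -8.2]}
    - {"jaw": 0.6, "offset": [0, 0, 0], "rot": [0, 0, 0]}

```text
time_s: 2.78
eef_pos: [0.4796, 0.0681, 0.2312]
eef_rot: [-0.0, 0.942, 0.336, -0.0]
wrist_force: [0.2, 0.1, 0.2]
opening: 0.603
grasp_force: 0.0
```

```bash
cat > st.py <<'E'
from h import *
o=ctrl.get_obs();q=o['eef_rot'];M=R.from_quat([q[1],q[2],q[3],q[0]]).as_matrix()
print('t',o['time_s'],'p',(np.array(o['eef_pos'])*1000).round(1),'yaw',np.degrees(np.arctan2(M[1,0],M[0,0])).round(2),'z',M[:,2].round(3),'F',np.round(o['wrist_force'],1),'T',np.round(o['torque'],2),'op',round(o['opening'],3),'g',o['grasp_force'],'q6',o['q'][5])
E
cat > wr.py <<'E'
from st import *
import sys
im,d=ctrl.camera('wrist');cv2.imwrite(f'pics/{sys.argv[1]}.png',im[:,:,::-1]);P=pts('wrist',d,o)
m=(P[...,2]>.114)&(P[...,2]<.15)&(np.hypot(P[...,0]-.516,P[...,1]-.11)<.035)
print(m.sum())
if m.sum()>20:
    Q=P[m];c,s,a=cv2.minAreaRect(Q[:,:2].astype(np.float32)*1000);print('bar',c,s,a,np.median(Q[:,2]))
for t in ['tab_tip','dial_grip','dial']:
    for r in ctrl.outline_of('wrist',t)[:1]:
        k=r['region']&(d>0);print(t,r['score'],np.round(r['position']),np.median(P[k],0).round(4),P[k].min(0).round(3),P[k].max(0).round(3))
E
python3 wr.py w1
```

```text
t 2.775 p [479.6  68.1 231.2] yaw 39.25 z [-0.     0.001 -1.   ] F [0.2 0.1 0.2] T [-0.09  0.01  0.  ] op 0.603 g 0.0 q6 0.780879957422168
1537
bar (516.318359375, 112.51751708984375) (46.04325485229492, 13.710578918457031) 39.05381774902344 0.12235496816126523
tab_tip 0.57 [354. 108.] [0.5565 0.1061 0.0887] [0.549 0.103 0.075] [0.565 0.109 0.091]
dial_grip 0.56 [307. 143.] [0.5182 0.1131 0.0948] [0.485 0.081 0.076] [0.549 0.145 0.126]
dial 0.65 [311. 152.] [0.5181 0.1131 0.0948] [0.482 0.078 0.076] [0.548 0.144 0.126]
```

View pics/w1.png

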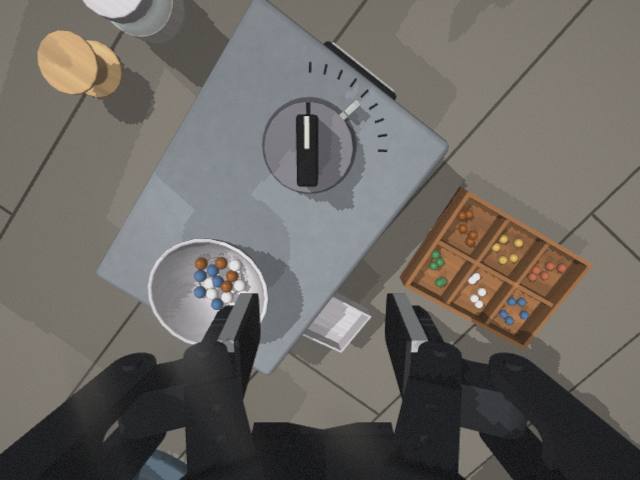

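Wrist view: dial centre at (308,147), pointer straight up in the image, and tab at (351,108), 48° clockwise. That puts the tab at dial ≈0.84. Next I'll move over the bar and lower partway.

Call:
apply_moves:
  moves:
    - {"jaw": 0.6, "offset": [14, -2.6, 5], "rot": [0, 0, 0]}
    - {"jaw": 0.6, "offset": [14, -2.6, 10], "rot": [0, 0, 0]}
    - {"jaw": 0.6, "offset": [14, -2.6, 15], "rot": [0, 0, 0]}
    - {"jaw": 0.6, "offset": [13.8, -2.7, 15], "rot": [0, 0, 0]}
    - {"jaw": 0.6, "offset": [0, 0, 10], "rot": [0, 0, 0]}

```text
time_s: 3.6
eef_pos: [0.5166, 0.1097, 0.1746]
eef_rot: [-0.0, 0.943, 0.334, -0.001]
wrist_force: [0.7, 0.6, -0.3]
opening: 0.593
grasp_force: 0.0
```

```bash
python3 wr.py w2
```

```text
t 3.6 p [516.6 109.7 174.6] yaw 39.01 z [-0.002  0.    -1.   ] F [ 0.7  0.6 -0.3] T [-0.03  0.02  0.01] op 0.593 g 0.0 q6 0.8741471892305629
2027
bar (516.8226318359375, 112.81663513183594) (45.946075439453125, 13.950519561767578) 38.76044464111328 0.12239627043499995
tab_tip 0.61 [371. 197.] [0.557  0.1072 0.0882] [0.548 0.103 0.077] [0.564 0.11  0.091]
dial_grip 0.96 [319. 242.] [0.52   0.1156 0.0948] [0.48  0.08  0.075] [0.548 0.144 0.125]
dial 0.56 [322. 246.] [0.5199 0.1153 0.0948] [0.477 0.074 0.074] [0.549 0.144 0.125]
```

View pics/w2.png

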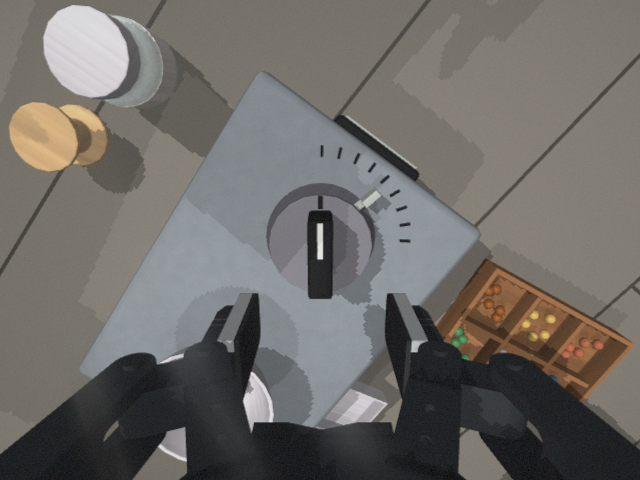

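Wrist view: the bar is at column 320, and the finger midline is at about 322, so it's centred. The tab is at (371,198). I'll descend to TCP z≈0.099, with the tips 5 mm above the skirt.

Call:
apply_moves:
  moves:
    - {"jaw": 0.5, "offset": [1, -1, 15], "rot": [0, 0, 0]}
    - {"jaw": 0.5, "offset": [1, 0, 20], "rot": [0, 0, 0]}
    - {"jaw": 0.5, "offset": [0, 0, 20], "rot": [0, 0, 0]}
    - {"jaw": 0.5, "offset": [0, 0, 15], "rot": [0, 0, 0]}
    - {"jaw": 0.5, "offset": [0, 0, 5], "rot": [0, 0, 0]}

```text
time_s: 4.42
eef_pos: [0.5168, 0.1109, 0.1001]
eef_rot: [-0.0, 0.943, 0.333, -0.001]
wrist_force: [0.3, 0.5, 0.5]
opening: 0.501
grasp_force: 0.0
```

```bash
python3 wr.py w3
```

```text
t 4.425 p [516.8 110.9 100.1] yaw 38.95 z [-0.002  0.    -1.   ] F [0.3 0.5 0.5] T [ 0.01  0.01 -0.03] op 0.501 g 0.0 q6 0.8776318934195513
10115
bar (522.266357421875, 112.80111694335938) (49.23478698730469, 59.55009841918945) 69.75283813476562 0.12314745027088883
tab_tip 0.81 [392. 235.] [0.557  0.1076 0.0871] [0.547 0.098 0.074] [0.564 0.11  0.09 ]
dial 0.91 [326. 296.] [0.5219 0.1166 0.0949] [0.484 0.082 0.076] [0.549 0.144 0.125]
```

View pics/w3.png

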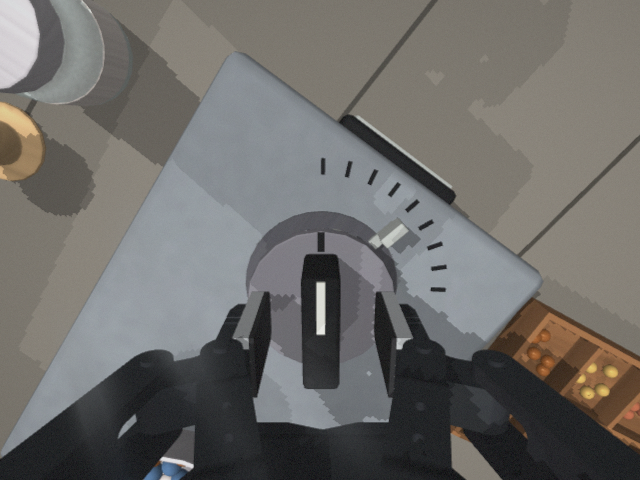

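The bar is centred between the pads to within about 1 mm (bar column 320, pad midline 323). I'll close the gripper.

Call:
apply_moves:
  moves:
    - {"jaw": 0.3, "offset": [0, -0.8, 1], "rot": [0, 0, 0]}
    - {"jaw": 0, "offset": [0, 0, 0], "rot": [0, 0, 0]}
    - {"jaw": 0, "offset": [0, 0, 0], "rot": [0, 0, 0]}
    - {"jaw": 0, "offset": [0, 0, 0], "rot": [0, 0, 0]}
    - {"jaw": 0, "offset": [0, 0, 0], "rot": [0, 0, 0]}

```text
time_s: 5.25
eef_pos: [0.5171, 0.1118, 0.1009]
eef_rot: [-0.0, 0.943, 0.334, 0.0]
wrist_force: [-1.9, 1.1, 5.4]
opening: 0.15
grasp_force: 59.1
```

```bash
python3 st.py
```

```text
t 5.25 p [517.1 111.8 100.9] yaw 38.97 z [ 0.  0. -1.] F [-1.9  1.1  5.4] T [0.31 0.39 0.07] op 0.15 g 59.094112515449524 q6 0.8787780425065423
```

Gripped, with little side force. Now I'll lift by 14 mm.

Call:
apply_moves:
  moves:
    - {"jaw": 0, "offset": [0, 0, -3], "rot": [0, 0, 0]}
    - {"jaw": 0, "offset": [0, 0, -4], "rot": [0, 0, 0]}
    - {"jaw": 0, "offset": [0, 0, -4], "rot": [0, 0, 0]}
    - {"jaw": 0, "offset": [0, 0, -3], "rot": [0, 0, 0]}
    - {"jaw": 0, "offset": [0, 0, 0], "rot": [0, 0, 0]}

```text
time_s: 5.88
eef_pos: [0.5171, 0.1118, 0.1148]
eef_rot: [-0.0, 0.943, 0.334, 0.0]
wrist_force: [-0.5, 3.3, 1.3]
opening: 0.149
grasp_force: 59.2
```

```bash
python3 st.py
```

```text
t 5.875 p [517.1 111.8 114.8] yaw 38.97 z [ 0.  0. -1.] F [-0.5  3.3  1.3] T [ 0.52 -0.09  0.03] op 0.149 g 59.210270047187805 q6 0.8788002922357863
```

Run:
```python
from h import *
o=ctrl.get_obs();im,d=ctrl.camera('wrist');P=pts('wrist',d,o)
r=np.hypot(P[...,0]-.5165,P[...,1]-.1115);m=(r<.03)&(P[...,2]>.085)&(P[...,2]<.118)
h,e=np.histogram(P[m][:,2],bins=np.arange(.085,.119,.002));print(dict(zip(e.round(3),h)))
```

```text
{np.float64(0.085): np.int64(72), np.float64(0.087): np.int64(44), np.float64(0.089): np.int64(0), np.float64(0.091): np.int64(0), np.float64(0.093): np.int64(0), np.float64(0.095): np.int64(0), np.float64(0.097): np.int64(0), np.float64(0.099): np.int64(0), np.float64(0.101): np.int64(0), np.float64(0.103): np.int64(0), np.float64(0.105): np.int64(41), np.float64(0.107): np.int64(4591), np.float64(0.109): np.int64(825), np.float64(0.111): np.int64(61), np.float64(0.113): np.int64(48), np.float64(0.115): np.int64(65)}
```

Lifted by about 13.7 mm. Now I'll turn clockwise.

Call:
apply_moves:
  moves:
    - {"jaw": 0, "offset": [0, 0, 0], "rot": [0, 0, 4]}
    - {"jaw": 0, "offset": [0, 0, 0], "rot": [0, 0, 6]}
    - {"jaw": 0, "offset": [0, 0, 0], "rot": [0, 0, 6]}
    - {"jaw": 0, "offset": [0, 0, 0], "rot": [0, 0, 6]}
    - {"jaw": 0, "offset": [0, 0, 0], "rot": [0, 0, 3]}

```text
time_s: 6.55
eef_pos: [0.5172, 0.1116, 0.1148]
eef_rot: [0.0, 0.993, 0.12, 0.0]
wrist_force: [-0.8, 2.8, 2.9]
opening: 0.15
grasp_force: 59.4
```

```bash
python3 st.py
```

```text
t 6.55 p [517.2 111.6 114.8] yaw 13.84 z [ 0. -0. -1.] F [-0.8  2.8  2.9] T [ 0.39 -0.05  0.01] op 0.15 g 59.37927782535553 q6 1.3173775392408538
```

Call:
apply_moves:
  moves:
    - {"jaw": 0, "offset": [0, 0, 0], "rot": [0, 0, 5]}
    - {"jaw": 0, "offset": [0, 0, 0], "rot": [0, 0, 6]}
    - {"jaw": 0, "offset": [0, 0, 0], "rot": [0, 0, 6]}
    - {"jaw": 0, "offset": [0, 0, 0], "rot": [0, 0, 6]}
    - {"jaw": 0, "offset": [0, 0, 0], "rot": [0, 0, 3]}

```text
time_s: 7.18
eef_pos: [0.5172, 0.1113, 0.1148]
eef_rot: [0.0, 0.994, -0.106, 0.0]
wrist_force: [0.0, 1.1, 2.0]
opening: 0.149
grasp_force: 59.4
```

```bash
python3 wr.py w4
```

```text
t 7.175 p [517.2 111.3 114.8] yaw -12.16 z [ 0.    -0.001 -1.   ] F [0.  1.1 2. ] T [0.19 0.03 0.04] op 0.149 g 59.39913332462311 q6 1.7711863654625806
7478
bar (516.708251953125, 112.25259399414062) (39.57408905029297, 41.64426040649414) 35.67150115966797 0.13624444108447753
tab_tip 0.69 [320. 214.] [0.5468 0.1057 0.0869] [0.531 0.087 0.076] [0.564 0.121 0.091]
dial_grip 0.95 [323. 281.] [0.5289 0.1105 0.1089] [0.494 0.081 0.076] [0.549 0.144 0.147]
dial 0.6 [325. 288.] [0.5288 0.1105 0.1089] [0.488 0.078 0.075] [0.549 0.144 0.139]
```

View pics/w4.png

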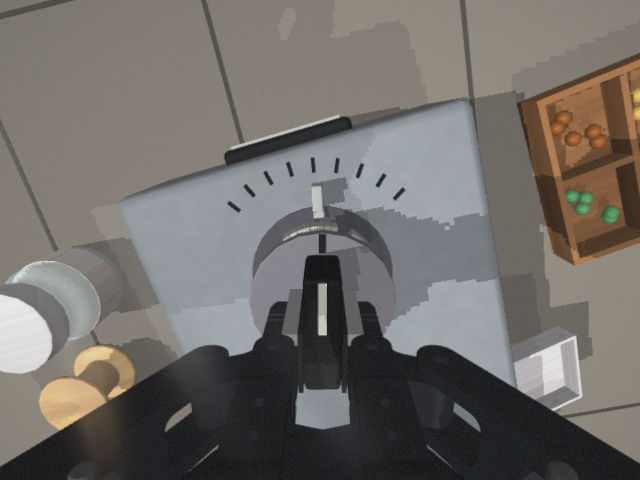

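The pointer (column 322) is just past the tab (column 318), by about 0.05 rad. I'll start feeling here, pressing gently.

Call:
apply_moves:
  moves:
    - {"jaw": 0, "offset": [0, 0, 2], "rot": [0, 0, 0]}
    - {"jaw": 0, "offset": [0, 0, 1.5], "rot": [0, 0, 0]}
    - {"jaw": 0, "offset": [0, 0, 1], "rot": [0, 0, 0]}
    - {"jaw": 0, "offset": [0, 0, 0.5], "rot": [0, 0, 0]}
    - {"jaw": 0, "offset": [0, 0, 0], "rot": [0, 0, 0]}

```text
time_s: 8.0
eef_pos: [0.5172, 0.1114, 0.1094]
eef_rot: [0.0, 0.994, -0.105, 0.0]
wrist_force: [0.7, -1.2, 4.3]
opening: 0.153
grasp_force: 59.7
```

Call:
apply_moves:
  moves:
    - {"jaw": 0, "offset": [0, 0, 0.5], "rot": [0, 0, 0]}
    - {"jaw": 0, "offset": [0, 0, 0], "rot": [0, 0, 0]}
    - {"jaw": 0, "offset": [0, 0, 0], "rot": [0, 0, 0]}
    - {"jaw": 0, "offset": [0, 0, 0], "rot": [0, 0, 0]}
    - {"jaw": 0, "offset": [0, 0, 0], "rot": [0, 0, 0]}

```text
time_s: 8.62
eef_pos: [0.5172, 0.1114, 0.1091]
eef_rot: [0.0, 0.994, -0.105, 0.0]
wrist_force: [-0.3, -2.4, 5.1]
opening: 0.149
grasp_force: 59.9
```

Call:
apply_moves:
  moves:
    - {"jaw": 0, "offset": [0, 0, 0.7], "rot": [0, 0, 0]}
    - {"jaw": 0, "offset": [0, 0, 0], "rot": [0, 0, 0]}
    - {"jaw": 0, "offset": [0, 0, 0], "rot": [0, 0, 0]}
    - {"jaw": 0, "offset": [0, 0, 0], "rot": [0, 0, 0]}
    - {"jaw": 0, "offset": [0, 0, 0], "rot": [0, 0, 0]}

```text
time_s: 9.25
eef_pos: [0.5172, 0.1114, 0.1085]
eef_rot: [0.0, 0.994, -0.105, 0.0]
wrist_force: [-1.5, -3.1, 7.1]
opening: 0.148
grasp_force: 60.1
```

Call:
apply_moves:
  moves:
    - {"jaw": 0, "offset": [0, 0, 0.5], "rot": [0, 0, 0]}
    - {"jaw": 0, "offset": [0, 0, 0], "rot": [0, 0, 0]}
    - {"jaw": 0, "offset": [0, 0, 0], "rot": [0, 0, 0]}
    - {"jaw": 0, "offset": [0, 0, 0], "rot": [0, 0, 0]}
    - {"jaw": 0, "offset": [0, 0, 0], "rot": [0, 0, 0]}

```text
time_s: 9.88
eef_pos: [0.5172, 0.1114, 0.1082]
eef_rot: [0.0, 0.994, -0.105, 0.0]
wrist_force: [-1.6, -1.7, 8.7]
opening: 0.148
grasp_force: 60.3
```

The force rises by about 4 N/mm, so the key is on the ring; contact is at z≈109.6 mm. I'll probe in 3° steps: up 2.5, turn, down 2.5.

Call:
apply_moves:
  moves:
    - {"jaw": 0, "offset": [0, 0, -3], "rot": [0, 0, 0]}
    - {"jaw": 0, "offset": [0, 0, 0], "rot": [0, 0, 3]}
    - {"jaw": 0, "offset": [0, 0, 1.5], "rot": [0, 0, 0]}
    - {"jaw": 0, "offset": [0, 0, 1.5], "rot": [0, 0, 0]}
    - {"jaw": 0, "offset": [0, 0, 0], "rot": [0, 0, 0]}

```text
time_s: 10.5
eef_pos: [0.5171, 0.1114, 0.108]
eef_rot: [0.0, 0.991, -0.13, 0.0]
wrist_force: [-1.4, -3.1, 5.9]
opening: 0.148
grasp_force: 60.2
```

Call:
apply_moves:
  moves:
    - {"jaw": 0, "offset": [0, 0, -3], "rot": [0, 0, 0]}
    - {"jaw": 0, "offset": [0, 0, 0], "rot": [0, 0, 3]}
    - {"jaw": 0, "offset": [0, 0, 1.5], "rot": [0, 0, 0]}
    - {"jaw": 0, "offset": [0, 0, 1.5], "rot": [0, 0, 0]}
    - {"jaw": 0, "offset": [0, 0, 0], "rot": [0, 0, 0]}

```text
time_s: 11.12
eef_pos: [0.5171, 0.1114, 0.108]
eef_rot: [0.0, 0.988, -0.156, 0.0]
wrist_force: [-0.6, -4.1, 6.5]
opening: 0.149
grasp_force: 60.2
```

Call:
apply_moves:
  moves:
    - {"jaw": 0, "offset": [0, 0, -3], "rot": [0, 0, 0]}
    - {"jaw": 0, "offset": [0, 0, 0], "rot": [0, 0, 3]}
    - {"jaw": 0, "offset": [0, 0, 1.5], "rot": [0, 0, 0]}
    - {"jaw": 0, "offset": [0, 0, 1.5], "rot": [0, 0, 0]}
    - {"jaw": 0, "offset": [0, 0, 0], "rot": [0, 0, 0]}

```text
time_s: 11.75
eef_pos: [0.5171, 0.1114, 0.108]
eef_rot: [0.0, 0.983, -0.182, 0.0]
wrist_force: [-0.7, -5.4, 6.6]
opening: 0.151
grasp_force: 60.2
```

Call:
apply_moves:
  moves:
    - {"jaw": 0, "offset": [0, 0, 0.5], "rot": [0, 0, 0]}
    - {"jaw": 0, "offset": [0, 0, 0.3], "rot": [0, 0, 0]}
    - {"jaw": 0, "offset": [0, 0, 0], "rot": [0, 0, 0]}
    - {"jaw": 0, "offset": [0, 0, 0], "rot": [0, 0, 0]}
    - {"jaw": 0, "offset": [0, 0, 0], "rot": [0, 0, 0]}

```text
time_s: 12.38
eef_pos: [0.5171, 0.1114, 0.1076]
eef_rot: [0.0, 0.983, -0.182, 0.0]
wrist_force: [-2.3, -5.1, 11.0]
opening: 0.149
grasp_force: 60.6
```

```bash
python3 st.py
```

```text
t 12.375 p [517.1 111.4 107.6] yaw -20.93 z [ 0. -0. -1.] F [-2.3 -5.1 11. ] T [-1.03  0.33 -0.1 ] op 0.149 g 60.596038699150085 q6 1.9243401400623845
```

Still on the ring here: 11 N in total, about 8 N of it on the key. I'll keep this depth and go on stepping.

Call:
apply_moves:
  moves:
    - {"jaw": 0, "offset": [0, 0, -3.5], "rot": [0, 0, 0]}
    - {"jaw": 0, "offset": [0, 0, 0], "rot": [0, 0, 3]}
    - {"jaw": 0, "offset": [0, 0, 2], "rot": [0, 0, 0]}
    - {"jaw": 0, "offset": [0, 0, 1.5], "rot": [0, 0, 0]}
    - {"jaw": 0, "offset": [0, 0, 0], "rot": [0, 0, 0]}

```text
time_s: 13.0
eef_pos: [0.5171, 0.1114, 0.1074]
eef_rot: [0.0, 0.978, -0.207, 0.0]
wrist_force: [-1.4, -4.2, 8.2]
opening: 0.148
grasp_force: 60.4
```

Call:
apply_moves:
  moves:
    - {"jaw": 0, "offset": [0, 0, -3.5], "rot": [0, 0, 0]}
    - {"jaw": 0, "offset": [0, 0, 0], "rot": [0, 0, 3]}
    - {"jaw": 0, "offset": [0, 0, 2], "rot": [0, 0, 0]}
    - {"jaw": 0, "offset": [0, 0, 1.5], "rot": [0, 0, 0]}
    - {"jaw": 0, "offset": [0, 0, 0], "rot": [0, 0, 0]}

```text
time_s: 13.62
eef_pos: [0.5171, 0.1114, 0.1073]
eef_rot: [0.0, 0.972, -0.233, 0.0]
wrist_force: [-0.4, -5.2, 6.9]
opening: 0.148
grasp_force: 60.4
```

Call:
apply_moves:
  moves:
    - {"jaw": 0, "offset": [0, 0, 0.5], "rot": [0, 0, 0]}
    - {"jaw": 0, "offset": [0, 0, 0.5], "rot": [0, 0, 0]}
    - {"jaw": 0, "offset": [0, 0, 0], "rot": [0, 0, 0]}
    - {"jaw": 0, "offset": [0, 0, 0], "rot": [0, 0, 0]}
    - {"jaw": 0, "offset": [0, 0, 0], "rot": [0, 0, 0]}

```text
time_s: 14.25
eef_pos: [0.5171, 0.1114, 0.1068]
eef_rot: [0.0, 0.972, -0.233, 0.0]
wrist_force: [-2.2, -5.4, 11.1]
opening: 0.148
grasp_force: 60.8
```

Run:
```python
from st import *
im,d=ctrl.camera('wrist');P=pts('wrist',d,o)
r=np.hypot(P[...,0]-.5165,P[...,1]-.1115);m=(r<.03)&(P[...,2]>.09)&(P[...,2]<.112)
print(np.median(P[m][:,2]),m.sum())
```

```text
t 14.25 p [517.1 111.4 106.8] yaw -26.95 z [ 0.    -0.001 -1.   ] F [-2.2 -5.4 11.1] T [-1.05  0.41 -0.03] op 0.148 g 60.797696113586426 q6 2.029401587204003
0.10040180337394486 6125
```

Skirt height (100.4 mm) says the lift is about 5.8 mm, which doesn't match the modest force. I'll raise clear, let things settle and re-check the baseline.

Call:
apply_moves:
  moves:
    - {"jaw": 0, "offset": [0, 0, -3], "rot": [0, 0, 0]}
    - {"jaw": 0, "offset": [0, 0, -2], "rot": [0, 0, 0]}
    - {"jaw": 0, "offset": [0, 0, 0], "rot": [0, 0, 0]}
    - {"jaw": 0, "offset": [0, 0, 0], "rot": [0, 0, 0]}
    - {"jaw": 0, "offset": [0, 0, 0], "rot": [0, 0, 0]}

```text
time_s: 14.92
eef_pos: [0.5171, 0.1113, 0.1106]
eef_rot: [0.0, 0.972, -0.233, 0.0]
wrist_force: [1.7, -5.5, 0.7]
opening: 0.146
grasp_force: 59.2
```

```bash
cat > sk.py <<'E'
from st import *
im,d=ctrl.camera('wrist');P=pts('wrist',d,o)
r=np.hypot(P[...,0]-.5165,P[...,1]-.1115);m=(r<.03)&(P[...,2]>.09)&(P[...,2]<.112)
print('skirt',np.median(P[m][:,2]),m.sum(),'tcp-skirt',o['eef_pos'][2]-np.median(P[m][:,2]))
E
python3 sk.py
```

```text
t 14.925 p [517.1 111.3 110.6] yaw -26.96 z [ 0. -0. -1.] F [ 1.7 -5.5  0.7] T [-0.98 -0.38  0.  ] op 0.146 g 59.176268577575684 q6 2.029350934715357
skirt 0.10412736853414353 5959 tcp-skirt 0.006447757959135589
```

Call:
apply_moves:
  moves:
    - {"jaw": 0, "offset": [0, 0, 1], "rot": [0, 0, 0]}
    - {"jaw": 0, "offset": [0, 0, 0], "rot": [0, 0, 0]}
    - {"jaw": 0, "offset": [0, 0, 1], "rot": [0, 0, 0]}
    - {"jaw": 0, "offset": [0, 0, 0], "rot": [0, 0, 0]}
    - {"jaw": 0, "offset": [0, 0, 0], "rot": [0, 0, 0]}

```text
time_s: 15.6
eef_pos: [0.5171, 0.1114, 0.109]
eef_rot: [0.0, 0.972, -0.233, 0.0]
wrist_force: [-0.2, -4.5, 4.3]
opening: 0.146
grasp_force: 59.8
```

```bash
python3 sk.py
```

```text
t 15.6 p [517.1 111.4 109. ] yaw -26.96 z [ 0. -0. -1.] F [-0.2 -4.5  4.3] T [-1.03 -0.12 -0.06] op 0.146 g 59.840219020843506 q6 2.029428247904958
skirt 0.10252936942273998 6016 tcp-skirt 0.006438791873019087
```

Call:
apply_moves:
  moves:
    - {"jaw": 0, "offset": [0, 0, 0.5], "rot": [0, 0, 0]}
    - {"jaw": 0, "offset": [0, 0, 0.5], "rot": [0, 0, 0]}
    - {"jaw": 0, "offset": [0, 0, 0], "rot": [0, 0, 0]}
    - {"jaw": 0, "offset": [0, 0, 0], "rot": [0, 0, 0]}
    - {"jaw": 0, "offset": [0, 0, 0], "rot": [0, 0, 0]}

```text
time_s: 16.27
eef_pos: [0.5171, 0.1114, 0.1083]
eef_rot: [0.0, 0.972, -0.233, 0.0]
wrist_force: [-0.2, -5.6, 7.4]
opening: 0.153
grasp_force: 60.2
```

Call:
apply_moves:
  moves:
    - {"jaw": 0, "offset": [0, 0, 0.5], "rot": [0, 0, 0]}
    - {"jaw": 0, "offset": [0, 0, 0.5], "rot": [0, 0, 0]}
    - {"jaw": 0, "offset": [0, 0, 0], "rot": [0, 0, 0]}
    - {"jaw": 0, "offset": [0, 0, 0], "rot": [0, 0, 0]}
    - {"jaw": 0, "offset": [0, 0, 0], "rot": [0, 0, 0]}

```text
time_s: 16.9
eef_pos: [0.5171, 0.1114, 0.1075]
eef_rot: [0.0, 0.972, -0.233, 0.0]
wrist_force: [-2.0, -4.0, 8.1]
opening: 0.151
grasp_force: 60.5
```

```bash
python3 sk.py
```

```text
t 16.9 p [517.1 111.4 107.5] yaw -26.95 z [ 0.    -0.001 -1.   ] F [-2.  -4.   8.1] T [-1.11  0.25 -0.04] op 0.151 g 60.51887512207031 q6 2.0293502944021693
skirt 0.10112925800834371 6094 tcp-skirt 0.006417039296159194
```

At −27° the force rises steadily with depth, so this is still ring and not a notch. I'll continue at fixed depth, lifting higher between probes.

Call:
apply_moves:
  moves:
    - {"jaw": 0, "offset": [0, 0, -6], "rot": [0, 0, 0]}
    - {"jaw": 0, "offset": [0, 0, 0], "rot": [0, 0, 3]}
    - {"jaw": 0, "offset": [0, 0, 4], "rot": [0, 0, 0]}
    - {"jaw": 0, "offset": [0, 0, 2], "rot": [0, 0, 0]}
    - {"jaw": 0, "offset": [0, 0, 0], "rot": [0, 0, 0]}

```text
time_s: 17.58
eef_pos: [0.517, 0.1114, 0.1071]
eef_rot: [0.0, 0.966, -0.258, 0.0]
wrist_force: [-1.4, -5.8, 5.0]
opening: 0.149
grasp_force: 60.1
```

Call:
apply_moves:
  moves:
    - {"jaw": 0, "offset": [0, 0, 0], "rot": [0, 0, 0]}
    - {"jaw": 0, "offset": [0, 0, 0], "rot": [0, 0, 0]}
    - {"jaw": 0, "offset": [0, 0, 0], "rot": [0, 0, 0]}
    - {"jaw": 0, "offset": [0, 0, 0], "rot": [0, 0, 0]}
    - {"jaw": 0, "offset": [0, 0, 0], "rot": [0, 0, 0]}

```text
time_s: 18.2
eef_pos: [0.517, 0.1113, 0.1071]
eef_rot: [0.0, 0.966, -0.258, 0.0]
wrist_force: [-0.2, -5.7, 5.2]
opening: 0.151
grasp_force: 60.1
```

Call:
apply_moves:
  moves:
    - {"jaw": 0, "offset": [0, 0, -6], "rot": [0, 0, 0]}
    - {"jaw": 0, "offset": [0, 0, 0], "rot": [0, 0, 3]}
    - {"jaw": 0, "offset": [0, 0, 4], "rot": [0, 0, 0]}
    - {"jaw": 0, "offset": [0, 0, 2], "rot": [0, 0, 0]}
    - {"jaw": 0, "offset": [0, 0, 0], "rot": [0, 0, 0]}

```text
time_s: 18.82
eef_pos: [0.517, 0.1113, 0.1064]
eef_rot: [0.0, 0.959, -0.284, 0.0]
wrist_force: [2.0, -5.5, 0.2]
opening: 0.154
grasp_force: 59.3
```

Call:
apply_moves:
  moves:
    - {"jaw": 0, "offset": [0, 0, -6], "rot": [0, 0, 0]}
    - {"jaw": 0, "offset": [0, 0, 0], "rot": [0, 0, 3]}
    - {"jaw": 0, "offset": [0, 0, 4], "rot": [0, 0, 0]}
    - {"jaw": 0, "offset": [0, 0, 2], "rot": [0, 0, 0]}
    - {"jaw": 0, "offset": [0, 0, 0], "rot": [0, 0, 0]}

```text
time_s: 19.45
eef_pos: [0.517, 0.1113, 0.1065]
eef_rot: [0.0, 0.951, -0.309, 0.0]
wrist_force: [1.5, -5.5, -0.4]
opening: 0.15
grasp_force: 59.6
```

```bash
python3 sk.py
```

```text
t 19.45 p [517.  111.3 106.5] yaw -35.96 z [-0.    -0.001 -1.   ] F [ 1.5 -5.5 -0.4] T [-1.   -0.41  0.09] op 0.15 g 59.56416964530945 q6 2.1863702664808353
skirt 0.10007991127079993 6187 tcp-skirt 0.006442451254316736
```

Near-zero force at lift ≈5.4 mm at both −33° and −36°, so the key is in the notch, with its centre near −34.5°. I'll recentre and lower.

Call:
apply_moves:
  moves:
    - {"jaw": 0, "offset": [0, 0, -6], "rot": [0, 0, 0]}
    - {"jaw": 0, "offset": [0, 0, 0], "rot": [0, 0, -1.5]}
    - {"jaw": 0, "offset": [0, 0, 4], "rot": [0, 0, 0]}
    - {"jaw": 0, "offset": [0, 0, 2], "rot": [0, 0, 0]}
    - {"jaw": 0, "offset": [0, 0, 1], "rot": [0, 0, 0]}

```text
time_s: 20.12
eef_pos: [0.517, 0.1113, 0.1056]
eef_rot: [0.0, 0.955, -0.296, 0.0]
wrist_force: [1.4, -4.9, 2.5]
opening: 0.149
grasp_force: 59.8
```

Call:
apply_moves:
  moves:
    - {"jaw": 0, "offset": [0, 0, 0.5], "rot": [0, 0, 0]}
    - {"jaw": 0, "offset": [0, 0, 0.5], "rot": [0, 0, 0]}
    - {"jaw": 0, "offset": [0, 0, 0], "rot": [0, 0, 0]}
    - {"jaw": 0, "offset": [0, 0, 0], "rot": [0, 0, 0]}
    - {"jaw": 0, "offset": [0, 0, 0], "rot": [0, 0, 0]}

```text
time_s: 20.75
eef_pos: [0.517, 0.1113, 0.1046]
eef_rot: [0.0, 0.955, -0.296, 0.0]
wrist_force: [2.7, -5.0, 1.4]
opening: 0.148
grasp_force: 59.8
```

Call:
apply_moves:
  moves:
    - {"jaw": 0, "offset": [0, 0, 1], "rot": [0, 0, 0]}
    - {"jaw": 0, "offset": [0, 0, 1], "rot": [0, 0, 0]}
    - {"jaw": 0, "offset": [0, 0, 0.5], "rot": [0, 0, 0]}
    - {"jaw": 0, "offset": [0, 0, 0], "rot": [0, 0, 0]}
    - {"jaw": 0, "offset": [0, 0, 0], "rot": [0, 0, 0]}

```text
time_s: 21.38
eef_pos: [0.517, 0.1113, 0.1021]
eef_rot: [0.0, 0.955, -0.296, 0.0]
wrist_force: [2.4, -5.1, 0.9]
opening: 0.145
grasp_force: 59.8
```

Call:
apply_moves:
  moves:
    - {"jaw": 0, "offset": [0, 0, 0.5], "rot": [0, 0, 0]}
    - {"jaw": 0, "offset": [0, 0, 0.5], "rot": [0, 0, 0]}
    - {"jaw": 0, "offset": [0, 0, 0], "rot": [0, 0, 0]}
    - {"jaw": 0, "offset": [0, 0, 0], "rot": [0, 0, 0]}
    - {"jaw": 0, "offset": [0, 0, 0], "rot": [0, 0, 0]}

```text
time_s: 22.0
eef_pos: [0.517, 0.1113, 0.1012]
eef_rot: [0.0, 0.955, -0.296, 0.0]
wrist_force: [1.2, -4.7, 1.9]
opening: 0.147
grasp_force: 59.8
```

```bash
python3 sk.py
```

```text
t 22.0 p [517.  111.3 101.2] yaw -34.46 z [-0.    -0.001 -1.   ] F [ 1.2 -4.7  1.9] T [-1.06 -0.26 -0.  ] op 0.147 g 59.79343593120575 q6 2.1601702717764812
skirt 0.09479733130415191 6647 tcp-skirt 0.006357859385983114
```

Call:
apply_moves:
  moves:
    - {"jaw": 0, "offset": [0, 0, 0.4], "rot": [0, 0, 0]}
    - {"jaw": 0, "offset": [0, 0, 0.4], "rot": [0, 0, 0]}
    - {"jaw": 0, "offset": [0, 0, 0], "rot": [0, 0, 0]}
    - {"jaw": 0, "offset": [0, 0, 0], "rot": [0, 0, 0]}
    - {"jaw": 0, "offset": [0, 0, 0], "rot": [0, 0, 0]}

```text
time_s: 22.68
eef_pos: [0.5171, 0.1113, 0.1009]
eef_rot: [0.0, 0.955, -0.296, 0.0]
wrist_force: [-0.9, -6.8, 6.7]
opening: 0.145
grasp_force: 60.4
```

```bash
python3 sk.py
```

```text
t 22.675 p [517.1 111.3 100.9] yaw -34.45 z [ 0.    -0.001 -1.   ] F [-0.9 -6.8  6.7] T [-1.04  0.05 -0.01] op 0.145 g 60.38079857826233 q6 2.1602107099215586
skirt 0.09458358902529737 6691 tcp-skirt 0.006318811263779339
```

The knob has bottomed: same height as at the start, with force rising. I'll release and rise.

Call:
apply_moves:
  moves:
    - {"jaw": 0.5, "offset": [0, 0, 0], "rot": [0, 0, 0]}
    - {"jaw": 0.5, "offset": [0, 0, 0], "rot": [0, 0, 0]}
    - {"jaw": 0.5, "offset": [0, 0, 0], "rot": [0, 0, 0]}
    - {"jaw": 0.5, "offset": [0, 0, 0], "rot": [0, 0, 0]}
    - {"jaw": 0.5, "offset": [0, 0, 0], "rot": [0, 0, 0]}

```text
time_s: 23.35
eef_pos: [0.5169, 0.1117, 0.1004]
eef_rot: [-0.0, 0.955, -0.297, -0.0]
wrist_force: [-0.7, 0.7, 0.3]
opening: 0.501
grasp_force: 0.0
```

Call:
apply_moves:
  moves:
    - {"jaw": 0.5, "offset": [0, 0, -5], "rot": [0, 0, 0]}
    - {"jaw": 0.5, "offset": [0, 0, -20], "rot": [0, 0, 0]}
    - {"jaw": 0.5, "offset": [0, 0, -30], "rot": [0, 0, 0]}
    - {"jaw": 0.5, "offset": [0, 0, -20], "rot": [0, 0, 0]}
    - {"jaw": 0.5, "offset": [0, 0, 0], "rot": [0, 0, 0]}

```text
time_s: 23.98
eef_pos: [0.5184, 0.1116, 0.1775]
eef_rot: [-0.001, 0.955, -0.297, 0.002]
wrist_force: [1.1, 0.4, 0.4]
opening: 0.5
grasp_force: 0.0
```

```bash
python3 sk.py; python3 wr.py w5
```

```text
t 23.975 p [518.4 111.6 177.5] yaw -34.54 z [ 0.004 -0.    -1.   ] F [1.1 0.4 0.4] T [-0.06 -0.07 -0.01] op 0.5 g 0.0 q6 2.1615976795650242
skirt 0.09451792669455558 5047 tcp-skirt 0.08301327563704444
t 24.025 p [517.4 111.6 176.1] yaw -34.54 z [ 0.002  0.    -1.   ] F [-0.  -0.1 -0.2] T [ 0.04 -0.01 -0.05] op 0.498 g 0.0 q6 2.161598310380248
2021
bar (516.6519775390625, 112.06935119628906) (13.965601921081543, 45.80036926269531) 55.86031723022461 0.12236211327636606
tab_tip 0.55 [295. 185.] [0.5565 0.1053 0.0884] [0.547 0.102 0.075] [0.564 0.111 0.091]
dial_grip 0.69 [324. 246.] [0.5197 0.1094 0.0948] [0.475 0.081 0.074] [0.548 0.151 0.125]
dial 0.72 [325. 249.] [0.5198 0.1093 0.0948] [0.477 0.08  0.074] [0.548 0.148 0.125]
```

View pics/w5.png

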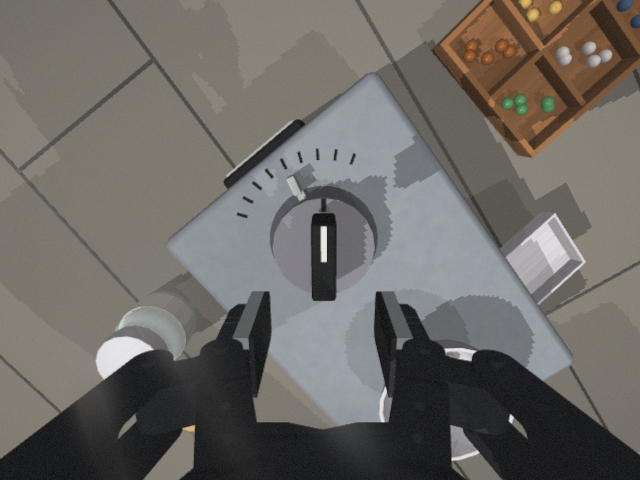

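The picture shows the knob home: bar top at 122.4 mm and skirt at 94.7 mm, both as at the start. The pointer at column 323 is about 25° past the tab (295,187), and the jar, spool and tray are undisturbed. Handing in.

```bash
python3 -c "
from bench import ctrl
print(ctrl.hand_in())"
```

```text
the job is handed in; nothing more can be done
None
```

The knob is fully home in the notch about 0.44 rad past the set tab, released with nothing disturbed, and the job was handed in at about 24 s; the hand-in returned no verdict.

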